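# Put the vacuum service kit back on its shadow pads

### The arm

A 6-joint arm with a two-finger parallel gripper is mounted at the origin on a cart in front of the work surface, level with it; the furniture and walls round the work are solid. World frame = base frame: x ahead of the robot, y to its left, z up, the work surface at z = 0. Lengths are in mm, angles in rad, forces in N, time in s.
With the tool pointing down it reaches from about 400 to 925 mm from the base axis. Payload 12.5 kg.
Tool frame: the origin (TCP) lies midway between the tips of the shut fingers; the grasp point (between the pads) lies 19 mm behind it; z points along the fingers, y is the line along which they close (so a half turn about z gives the same grasp; the last joint's range is limited). The gripper opens to 95 mm and grips with 3 to 60 N. Pads are 20 mm wide; open, the fingers measure 119 mm over their backs; the gripper's body (75 mm by 180 mm) begins 59 mm behind the grasp point.
Start: joints at [1.19, 0.491, 1.559, -0, 1.092, -0.106], TCP at [169.579, 601.573, 214.661] pointing down, gripper open.
Joint ranges: [-3.1, 3.1], [-0.84, 2.19], [0.05, 2.79], [-1.13, 4.28], [0.06, 2.93], [-2.69, 2.69]. Speed limits (rad/s): [2.22, 2.22, 2.79, 3.14, 3.14, 3.14].

### API

Orientations are given as [roll, pitch, yaw] about the fixed x, y, z axes, in that order (R = Rz(yaw) Ry(pitch) Rx(roll)).
In Python, from cell import env gives the robot as it stands.
- The arm moves only by the tool arm_command, never from a script. Its argument "targets" is a list of rows, each a list of 5 numbers: the shift along the tool's x, y, z in mm, then the turn about the tool's z in degrees, then the opening, from 0 (shut) to 1 (fully open). In form: [[tx, ty, tz, roll, fingers], ...]. A call has 1 to 5 rows; each row is the pose to reach, as a shift and turn from the pose commanded when the call began, along the tool's axes at that moment; what a row does not reach only later rows make up. A row lasts 1/10 s, in which the tool goes at most 50 mm and 8.59 degrees, less where a joint would pass 70% of its speed; a pose out of reach is approached as far as the arm can. A call with a gripper value outside its range is refused whole. The fingers move at their own pace and stop on an object; the grip force is fixed at half the most. Time passes only in rows, so rows that repeat a pose let the fingers close. It gives the time, the measured TCP pose, the force, the opening and the grip force at its end, in the units of the state.
- env.state(): the state, without advancing time (a new reading comes with each control period).
- env.read_camera(name): name is "scene" or "top"; returns a dict with "frame" (480x640x3 uint8, red, green, blue), "vertical_fov" (degrees; the focal length in pixels is half the picture's height over the tangent of half this angle, whatever the lens; pixels are square), "cx", "cy" (the principal point, pixels), "world_from_camera" (4x4, takes a point from camera to world coordinates). Camera axes: x right, y down, z forward; pixel columns grow to the right and rows downward; lengths in mm; the calibration is good to about 2 mm. A picture is of the moment at which its call begins. There is no depth.
- env.job_done(): hands the job in; it is judged then, once.
The state is a dict: "t": time; "joints": joint angles; "qvel": joint speeds; "tau": joint torques, N m; "eef_pos": TCP position; "tcp_rot": TCP orientation; "ft_force": force on the tool from outside, world axes, zero at the start; "moment": the same for the moment, N m; "opening": opening from 0.0 (shut) to 1.0 (fully open); "grip_force": force on a finger pad.
Only numpy, scipy, OpenCV 4.12 (cv2) and the standard library are available. Lean on these libraries where they do the work, as an engineer would, in place of code of your own. Each camera call takes 0.05 s, during which the arm holds its last target. There are 200 camera calls.

### The job

Put the grease tube, the marker pen, the ring clamp and the rubber stopper back, each on the black foam pad that shows its own yellow silhouette: centred on the silhouette, lying flat (the stopper standing upright), and the tube, pen and clamp lined up with it; either way round along the silhouette will do. Leave the loose centring ring, which has no pad, where it lies.

Things in the scene. Friction and masses are not known exactly. Their poses are not given: they have to be found in the camera images.
- tube_mid (a point): Grease tube lying on the desk: white tube with a red cap, 128 mm long, 33 mm wide at the flat crimped end, 26 mm across at the middle, about 21 mm high, 60 g. This point is its centre, 10.5 mm above its underside; y runs along the tube towards one end, x across it (grasp across x at the middle), z up.
- pen_mid (a point): Marker pen lying on the desk: white barrel with a blue cap, 130 mm long, 16 mm thick, about 18 g; it does not roll. This point is its centre, 8 mm above its underside; y runs along the pen, x across it (grasp across x at the middle), z up.
- clamp_mid (a point): Aluminium hinged ring clamp for a vacuum pipe lying flat: ring 51 mm across with a lug at two opposite sides (hinge pin, and bolt with wing nut), 74 mm long over the lugs, 26 mm high, 100 g. This point is the centre of the ring, 13 mm above its underside; y runs from lug to lug, x across the ring between the lugs (grasp across x: 51 mm wide), z up.
- stopper_mid (a point): Red-brown rubber stopper standing on its narrower end: 30 mm in diameter at the top, slightly tapered, 27 mm high, 20 g. This point is its centre, 13.5 mm above its underside; z up along its axis.
- tube_pad: thin black foam pad fixed to the desk, 4 mm thick (its top is 4 mm above its origin), 58 x 150 mm, with a yellow silhouette of the grease tube: a long broad bar, 33 mm wide at one end and narrowing to an 18 mm cap at the other. Origin: centre of its underside, under the middle of the silhouette; x across the pad, y along it, z up. It can lie anywhere among the loose things.
- pen_pad: thin black foam pad fixed to the desk, 4 mm thick (its top is 4 mm above its origin), 42 x 150 mm, with a yellow silhouette of the marker pen: a slender bar 16 mm wide and 130 mm long with round ends. Origin: centre of its underside, under the middle of the silhouette; x across the pad, y along it, z up. It can lie anywhere among the loose things.
- clamp_pad: thin black foam pad fixed to the desk, 4 mm thick (its top is 4 mm above its origin), 84 x 100 mm, with a yellow silhouette of the ring clamp: a ring 54 mm across with a black middle and a stub at each end of its y axis. Origin: centre of its underside, under the middle of the silhouette; x across the pad, y along it, z up. It can lie anywhere among the loose things.
- stopper_pad: thin black foam pad fixed to the desk, 4 mm thick (its top is 4 mm above its origin), 62 x 62 mm, with a yellow silhouette of the stopper: one plain disc 30 mm in diameter. Origin: centre of its underside, under the middle of the silhouette; x across the pad, y along it, z up. It can lie anywhere among the loose things.
- ring_mid (a point): Bystander to be left where it lies: loose flat centring ring, 48 mm in diameter, 8 mm high, bright metal with a black rubber O-ring round it; it has no pad. This point is its centre, 4 mm above the desk.
Things that resemble listed ones, but are neither listed nor needed, are in the scene too. What is shaped like the stopper_pad but red is not meant.

How it is judged:
By the outcome, as a careful person would: the job done as asked, in the order asked, and still so for the second after the job is handed in, with the robot touching nothing.
It also fails if it takes over 106 s, if anything falls off the work surface, if the arm or the gripper's body presses on something with over 40 N, if the wrist force passes 120 N, or if a joint passes its speed limit or range.

## Working session

There is one attempt and no reset: what is moved stays moved. The work goes in short steps, Python scripts to look and compute and a tool call to move; the robot and the scene stay as the last step left them, time stands still between calls to the robot, and variables do not carry over. Pictures are saved under pics/ and viewed, at most 16 in all, crops included, and the job is handed in when it is done.

Besides the shell and the picture viewer there is one more tool, called as name(argument=value, ...) on one line, values as JSON. arm_command: Moves the arm, as the interface text tells. Its arguments: {"type":"object","properties":{"targets":{"type":"array","items":{"type":"array","items":{"type":"number"}}}},"required":["targets"]}

```bash
mkdir -p pics; ls
python3 - <<'E'
from cell import env
import cv2
for n in("top","scene"):
    r=env.read_camera(n); cv2.imwrite(f"pics/{n}0.png",r["frame"][:,:,::-1]); print(n,r["vertical_fov"],r["cx"],r["cy"],r["world_from_camera"].round(3).tolist(), [k for k in r])
s=env.state();print(s["eef_pos"],s["tcp_rot"],s["opening"],s["t"])
E
```

```text
pics
top 45.7385659472928 324.92363758104636 242.84250129280184 [[-0.006, -0.993, 0.117, 469.273], [-1.0, 0.005, -0.012, 236.426], [0.011, -0.117, -0.993, 977.366], [0.0, 0.0, 0.0, 1.0]] ['frame', 'vertical_fov', 'cx', 'cy', 'world_from_camera']
scene 52.02818627811645 324.93004366999554 238.64575208906382 [[0.6, -0.368, 0.71, -49.403], [-0.799, -0.305, 0.518, -181.775], [0.026, -0.878, -0.477, 474.599], [0.0, 0.0, 0.0, 1.0]] ['frame', 'vertical_fov', 'cx', 'cy', 'world_from_camera']
[169.49497957 601.3428816  214.13153232] [-3.14059948e+00 -1.04267855e-04  2.86677966e+00] 1.0010274821650442 0.1
```

View pics/top0.png

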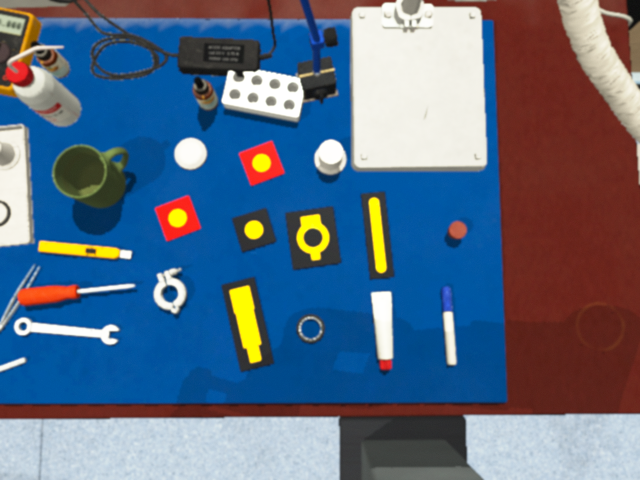

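View pics/scene0.png

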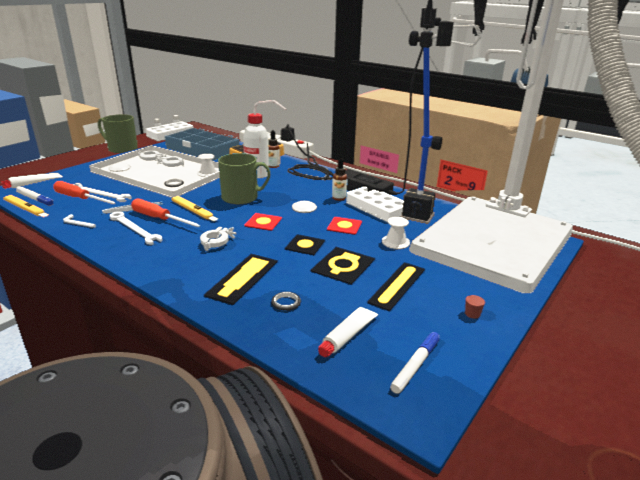

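Top view: pads are tube (246,325), pen (377,235), clamp (313,238) and stopper (254,230). Objects are tube (383,330), pen (449,326), stopper (457,231), clamp (170,292) and the bystander ring (310,328). I'll enlarge it to measure.

```bash
cat > h.py <<'E'
import numpy as np,cv2
from cell import env
def cam(n):
    return env.read_camera(n)
def world(r,uv,z):
    f=240/np.tan(np.radians(r["vertical_fov"]/2)); T=r["world_from_camera"]
    d=np.c_[(np.atleast_2d(uv)-[r["cx"],r["cy"]])/f,np.ones(len(np.atleast_2d(uv)))]@T[:3,:3].T
    return T[:3,3]+d*((z-T[2,3])/d[:,2])[:,None]
def pix(r,p):
    f=240/np.tan(np.radians(r["vertical_fov"]/2)); T=r["world_from_camera"]
    c=(np.atleast_2d(p)-T[:3,3])@T[:3,:3]
    return c[:,:2]/c[:,2:]*f+[r["cx"],r["cy"]]
def blob(r,mask,box,z):
    x0,y0,x1,y1=box; m=np.zeros(mask.shape,np.uint8); m[y0:y1,x0:x1]=mask[y0:y1,x0:x1]
    c=max(cv2.findContours(m,cv2.RETR_EXTERNAL,cv2.CHAIN_APPROX_NONE)[0],key=cv2.contourArea)[:,0].astype(float)
    w=world(r,c,z)[:,:2].astype(np.float32)
    (cx,cy),(a,b),an=cv2.minAreaRect(w)
    if a>b: ang=an
    else: ang=an+90
    return np.round([cx,cy,max(a,b),min(a,b),(ang+90)%180-90],1)   # long axis direction deg
def masks(im):
    R,G,B=[im[:,:,i].astype(int) for i in range(3)]
    return dict(yellow=(R>150)&(G>130)&(B<110), black=(np.max(im,2)<65), bright=~((B>R+40)&(G<130)&(R<90))&(np.max(im,2)>90), red=(R>G+40)&(R>100), pen=((R>130)&(G>130)&(B>130))|((B>R+50)&(R>25)&(B>150)))
E
python3 - <<'E'
from h import *
r=cam("top");im=r["frame"];m=masks(im)
yb=dict(tubepad=(220,275,275,375),penpad=(358,190,398,282),clamppad=(285,205,342,272),stopperpad=(235,212,272,248))
for k,b in yb.items():
    print(k,blob(r,m["yellow"],b,4))
print("tube",blob(r,m["bright"],(365,285,402,376),10),"clamp",blob(r,m["bright"],(148,262,192,320),20),"stopper",blob(r,m["red"],(440,215,475,248),27),"pen",blob(r,m["bright"],(436,283,462,372),8),"ring",blob(r,m["bright"],(293,312,330,346),8))
c=cv2.resize(im[180:380,145:345],None,fx=3,fy=3,interpolation=cv2.INTER_CUBIC);cv2.imwrite("pics/a.png",c[:,:,::-1])
c=cv2.resize(im[180:380,345:500],None,fx=3,fy=3,interpolation=cv2.INTER_CUBIC);cv2.imwrite("pics/b.png",c[:,:,::-1])
E
```

```text
tubepad [446.3 357.  129.4  36.6  13.7]
penpad [598.5 134.3 131.8  20.    5.3]
clamppad [594.  245.9  79.4  57.2   9.3]
stopperpad [607.8 347.7  32.1  31.6  44.9]
tube [435.7 126.6 131.3  35.9   4.1] clamp [503.1 485.3  75.4  55.    1.3] stopper [602.7   1.   29.3  28.6 -27.4] pen [421.2  15.8  90.5  18.9   2.6] ring [438.7 250.3  41.6  40.2  44.9]
```

View pics/a.png

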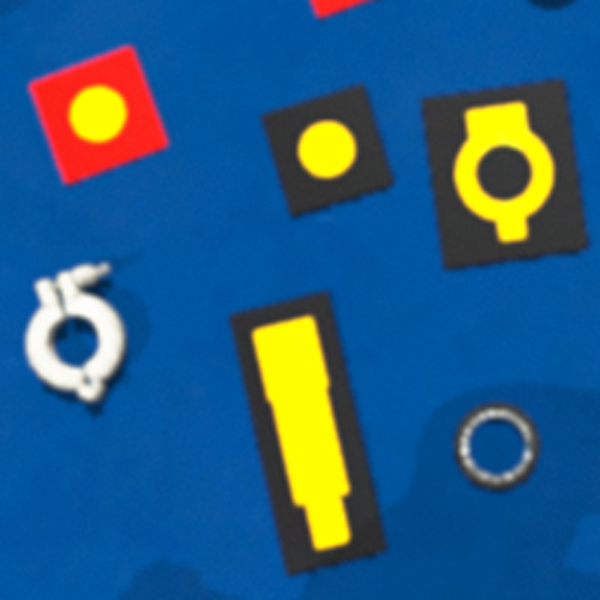

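View pics/b.png

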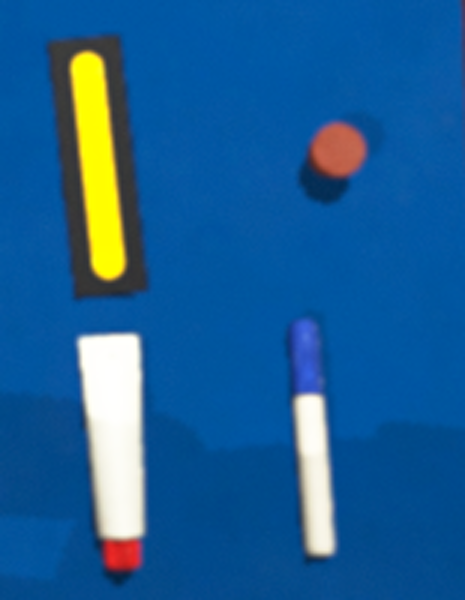

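```bash
cat >> h.py <<'E'
def plan(x,y,z,axis):
    "tool-frame shift and roll to TCP x,y,z with tool x along world angle axis (mod 180)"
    from scipy.spatial.transform import Rotation as Ro
    s=env.state(); R=Ro.from_euler("xyz",s["tcp_rot"]).as_matrix()
    yaw=np.degrees(s["tcp_rot"][2]); d=(axis-yaw+90)%180-90
    print("t",round(s["t"],2),"pos",np.round(s["eef_pos"],1),"yaw",round(yaw,1),"open",round(s["opening"],3),"-> shift",np.round(R.T@(np.array([x,y,z])-s["eef_pos"]),1),"roll",round(-d,1))
E
python3 - <<'E'
from h import *
r=cam("top");im=r["frame"];m=masks(im)
def A(pts,o,z): return world(r,np.array(pts)/3+np.array(o)-1/3,z)[:,:2].round(1)
a=(145,180);b=(345,180)
def L(n,p,o,z):
    w=A(p,o,z);d=w[0]-w[1];print(n,w.mean(0).round(1),"len",np.hypot(*d).round(1),"ang",np.degrees(np.arctan2(d[1],d[0])).round(1))
L("pen",[(305,318),(319,557)],b,8)
L("tube",[(110,335),(123,571)],b,10)
L("clampring x",[(26,340),(127,340)],a,13)
L("clampring y",[(70,290),(82,388)],a,13)
L("clamp axis",[(58,292),(90,393)],a,20)
for k,bx in dict(tubepad=(215,270,280,378),penpad=(355,188,400,284),clamppad=(282,200,346,274),stopperpad=(228,204,280,256)).items():
    print(k,blob(r,m["yellow"]|m["black"],bx,4))
plan(435.7,126.6,80,4)
E
```

```text
pen [442.2  16.4] len 133.4 ang 1.6
tube [434.4 127. ] len 131.1 ang 2.1
clampring x [499.2 485.8] len 56.5 ang 89.7
clampring y [499.8 486.2] len 55.5 ang 8.4
clamp axis [497.7 485.4] len 59.4 ang 18.9
tubepad [446.6 356.8 147.4  54.2  13.4]
penpad [596.7 134.6 146.4  38.    5.2]
clamppad [592.4 245.7  96.8  79.4   7.8]
stopperpad [606.8 347.1  59.1  57.6  17. ]
t 0.2 pos [169.5 601.4 214.3] yaw 164.3 open 0.998 -> shift [-385.  -384.7  134.5] roll -19.7
```

arm_command(targets=[[-170, -170, 60, -21.5, 1], [-170, -170, 60, -21.5, 1], [-170, -170, 60, -21.5, 1], [-170, -170, 60, -21.5, 1], [-170, -170, 60, -21.5, 1]])

```text
t: 0.7
eef_pos: [287.6, 390.1, 154.3]
tcp_rot: [3.141, 0.0, -3.041]
ft_force: [0.7, 0.7, 0.1]
opening: 1.0
grip_force: 0.0
```

```bash
python3 -c "
from h import *
plan(435,126.8,60,2.5)"
```

```text
t 0.7 pos [287.6 390.1 154.3] yaw -174.2 open 1.0 -> shift [-120.1 -276.8   94.3] roll 3.3
```

arm_command(targets=[[-100, -230, 40, 3.3, 1], [-100, -230, 40, 3.3, 1], [-100, -230, 40, 3.3, 1], [-100, -230, 40, 3.3, 1], [-100, -230, 40, 3.3, 1]])

```text
t: 1.2
eef_pos: [408.4, 174.6, 115.1]
tcp_rot: [3.141, 0.0, -3.099]
ft_force: [1.1, 0.7, 0.4]
opening: 1.003
grip_force: 0.0
```

```bash
python3 -c "
from h import *
plan(435,126.8,60,2.5)"
```

```text
t 1.2 pos [408.4 174.6 115.1] yaw -177.5 open 1.003 -> shift [-24.5 -48.9  55.1] roll -0.0
```

arm_command(targets=[[-24.5, -49, 55, 0, 1], [-24.5, -49, 55, 0, 0.6], [-24.5, -49, 55, 0, 0.6], [-24.5, -49, 85, 0, 0.6], [-24.5, -49, 110, 0, 0.6]])

```text
t: 1.7
eef_pos: [434.5, 129.2, 5.4]
tcp_rot: [3.141, 0.002, -3.099]
ft_force: [0.0, 0.8, 0.5]
opening: 0.714
grip_force: 0.0
```

arm_command(targets=[[0, 0, 0, 0, 0], [0, 0, 0, 0, 0], [0, 0, 0, 0, 0], [0, 0, 0, 0, 0], [0, 0, 0, 0, 0]])

```text
t: 2.2
eef_pos: [434.6, 128.7, 6.1]
tcp_rot: [3.141, 0.002, -3.099]
ft_force: [1.0, 0.9, -0.4]
opening: 0.301
grip_force: 0.0
```

Run:
```python
from h import *
plan(435,126.8,5,2.5);print(env.state()["grip_force"])
r=cam("scene");cv2.imwrite("pics/s1.png",cv2.resize(r["frame"][250:420,250:470],None,fx=3,fy=3)[:,:,::-1])
```

```text
t 2.2 pos [434.6 128.7   6.1] yaw -177.5 open 0.301 -> shift [-0.3 -1.9  1.1] roll -0.0
0.0
```

View pics/s1.png

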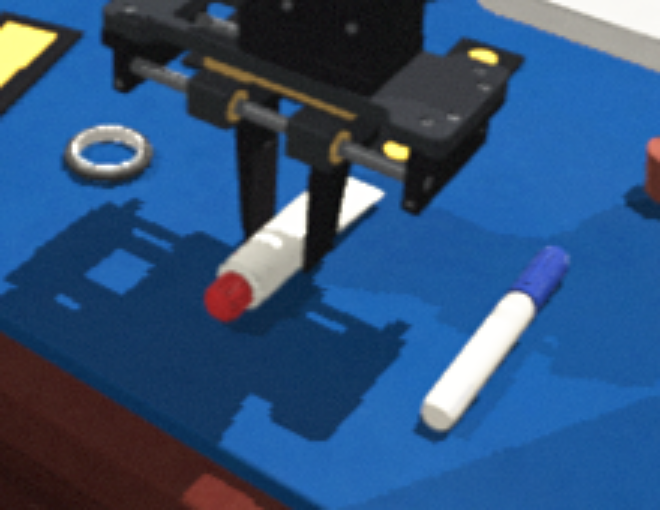

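The fingers straddle the tube at its middle and are still closing. I'll let them finish, then lift.

arm_command(targets=[[0, 0, 0, 0, 0], [0, 0, 0, 0, 0], [0, 0, 0, 0, 0], [0, 0, 0, 0, 0], [0, 0, 0, 0, 0]])

```text
t: 2.75
eef_pos: [434.6, 128.7, 6.0]
tcp_rot: [3.141, 0.001, -3.099]
ft_force: [-1.4, 1.8, 8.9]
opening: 0.27
grip_force: 30.0
```

arm_command(targets=[[0, 0, -10, 0, 0], [0, 0, -40, 0, 0], [0, 0, -60, 0, 0], [0, 0, -60, 0, 0], [0, 0, -60, 0, 0]])

```text
t: 3.25
eef_pos: [434.4, 128.5, 65.6]
tcp_rot: [3.141, 0.001, -3.099]
ft_force: [0.9, 0.1, -1.3]
opening: 0.273
grip_force: 30.0
```

Run:
```python
from h import *
plan(446.4,356.9,65,13.5)
```

```text
t 3.25 pos [434.4 128.5  65.6] yaw -177.5 open 0.273 -> shift [-21.8 227.6   0.7] roll -11.0
```

arm_command(targets=[[-22, 228, 0, -11, 0], [-22, 228, 0, -11, 0], [-22, 228, 0, -11, 0], [-22, 228, 0, -11, 0], [-22, 228, 0, -11, 0]])

```text
t: 3.75
eef_pos: [445.8, 360.3, 64.0]
tcp_rot: [-3.141, -0.001, -2.905]
ft_force: [-0.2, 0.1, 0.3]
opening: 0.269
grip_force: 30.0
```

Run:
```python
from h import *
plan(446.4,356.9,10.5,13.5)
r=cam("top");cv2.imwrite("pics/t1.png",cv2.resize(r["frame"][260:400,180:340],None,fx=4,fy=4)[:,:,::-1])
```

```text
t 3.75 pos [445.8 360.3  64. ] yaw -166.4 open 0.269 -> shift [ 0.2 -3.4 53.5] roll 0.1
```

View pics/t1.png

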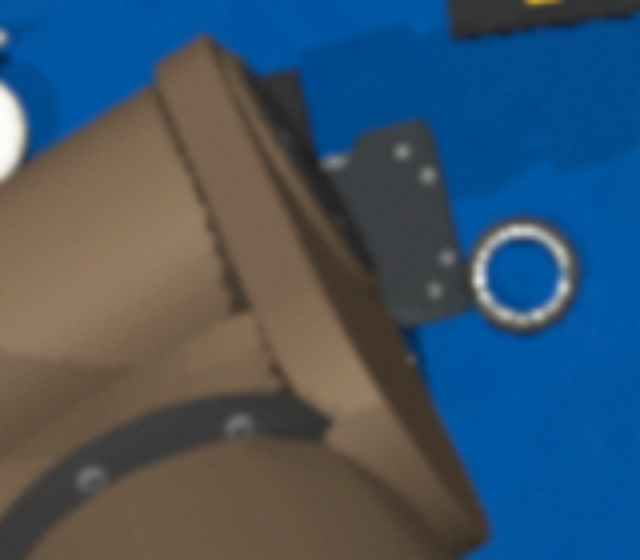

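The top view is hidden by the arm, so I'll settle first and read the pose.

arm_command(targets=[[0, 0, 0, 0, 0], [0, 0, 30, 0, 0], [0, 0, 30, 0, 0], [0, 0, 30, 0, 0], [0, 0, 30, 0, 0]])

```text
t: 4.3
eef_pos: [446.9, 356.8, 35.9]
tcp_rot: [3.141, 0.0, -2.908]
ft_force: [0.1, 0.8, -0.1]
opening: 0.271
grip_force: 30.0
```

Run:
```python
from h import *
plan(446.4,356.9,10.5,13.5)
r=cam("scene");cv2.imwrite("pics/s2.png",cv2.resize(r["frame"][200:350,150:350],None,fx=4,fy=4)[:,:,::-1])
```

```text
t 4.3 pos [446.9 356.8  35.9] yaw -166.6 open 0.271 -> shift [ 0.5  0.2 25.4] roll -0.1
```

View pics/s2.png

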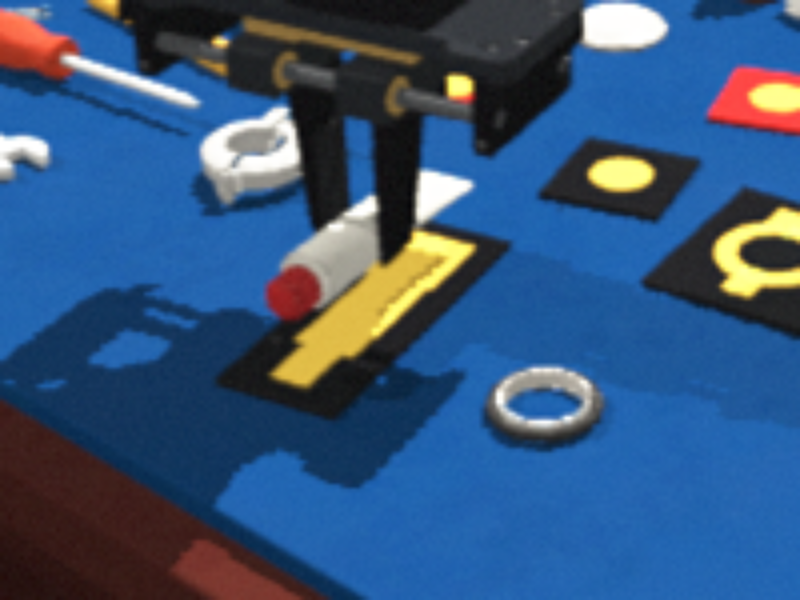

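Tube is held flat over its pad, cap end matching. I'll lower it and release.

arm_command(targets=[[0.5, 0, 20, 0, 0], [0.5, 0, 25.5, 0, 0], [0.5, 0, 25.5, 0, 0], [0.5, 0, 25.5, 0, 0.3], [0.5, 0, 25.5, 0, 0.35]])

```text
t: 4.85
eef_pos: [446.2, 357.2, 10.3]
tcp_rot: [3.141, 0.001, -2.907]
ft_force: [-0.6, 0.2, -0.0]
opening: 0.329
grip_force: 0.0
```

arm_command(targets=[[0, 0, 0, 0, 0.5], [0, 0, 0, 0, 0.5], [0, 0, 0, 0, 0.5], [0, 0, -40, 0, 0.6], [0, 0, -80, 0, 0.6]])

```text
t: 5.35
eef_pos: [445.5, 356.8, 89.9]
tcp_rot: [-3.141, -0.003, -2.907]
ft_force: [-0.8, 0.1, 0.4]
opening: 0.587
grip_force: 0.0
```

Run:
```python
from h import *
plan(442.2,16.4,70,1.6)
```

```text
t 5.35 pos [445.5 356.8  89.9] yaw -166.5 open 0.587 -> shift [  82.3 -330.3   20.4] roll 11.9
```

arm_command(targets=[[58, -230, 0, 12, 0.6], [58, -230, 0, 12, 0.6], [58, -230, 0, 12, 0.6], [58, -230, 0, 12, 0.6], [58, -230, 0, 12, 0.6]])

```text
t: 5.85
eef_pos: [442.7, 117.7, 89.9]
tcp_rot: [-3.142, 0.0, -3.117]
ft_force: [-0.3, -0.3, -0.7]
opening: 0.597
grip_force: 0.0
```

Run:
```python
from h import *
plan(442.2,16.4,60,1.6)
r=cam("top");cv2.imwrite("pics/t2.png",cv2.resize(r["frame"][265:385,145:295],None,fx=5,fy=5,interpolation=cv2.INTER_CUBIC)[:,:,::-1])
```

```text
t 5.85 pos [442.7 117.7  89.9] yaw -178.6 open 0.597 -> shift [   3.  -101.3   29.9] roll -0.2
```

View pics/t2.png

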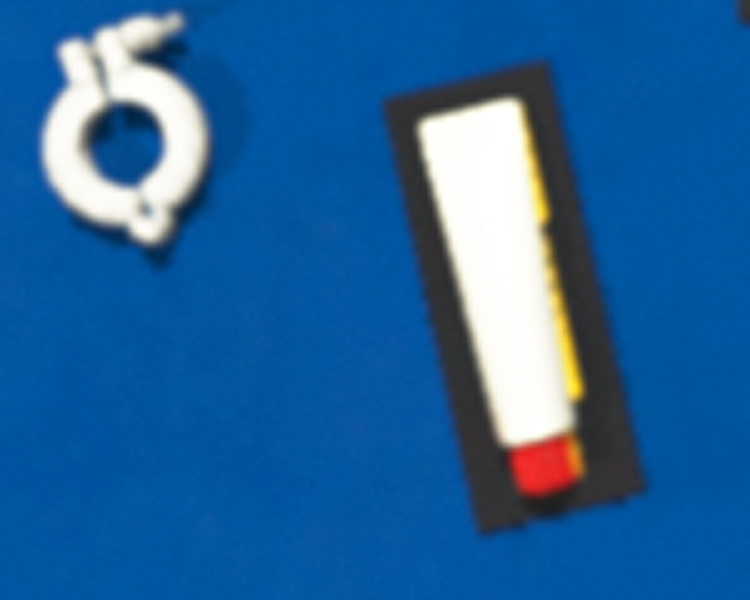

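Run:
```python
from h import *
r=cam("top");o=np.array((145,265))
W=lambda p,z:world(r,(np.array(p)+.5)/5-.5+o,z)[:,:2]
c=W([(387,100),(549,62),(645,490),(480,532)],4);print("pad",c.mean(0).round(1))
v=(c[0]+c[1]-c[2]-c[3])/2;print(np.hypot(*v),np.degrees(np.arctan2(v[1],v[0])))
e=W([(420,122),(522,98),(578,488),(518,493)],14.5);A=e[:2].mean(0);B=e[2:].mean(0);d=A-B;print("tube",((A+B)/2).round(1),np.hypot(*d),np.degrees(np.arctan2(d[1],d[0])))
# clamp: ring outer extents, hinge, gap
print("ring",W([(42,145),(210,145)],13).mean(0),W([(108,62),(140,228)],13).mean(0))
q=W([(98,55),(152,232)],15);d=q[0]-q[1];print("axis",q.round(1),np.degrees(np.arctan2(d[1],d[0])))
```

```text
pad [447.3 356.3]
148.09271288959923 12.99230330179458
tube [446.  356.9] 129.09621396477058 12.046312127226281
ring [498.16137841 486.44837728] [498.25835125 487.14947087]
axis [[528.4 496.1]
 [469.  476.5]] 18.264213302498455
```

Run:
```python
from h import *
r=cam("top");im=r["frame"].astype(int);R,G,B=im[...,0],im[...,1],im[...,2]
m=((np.minimum(np.minimum(R,G),B)>120))|((R>120)&(G<80))
for z in (8,14.5): print(blob(r,m,(215,270,280,378),z))
mm=masks(r["frame"]);print(blob(r,mm["yellow"]|mm["black"]|m,(215,270,280,378),4))
for row in (292,300,310,320,330,340,350,358):
    f=lambda k:[np.flatnonzero(k[row,215:280]).min()+215,np.flatnonzero(k[row,215:280]).max()+215]
    t=f(m);y=mm["yellow"][row,215:280];p=f(m|mm["black"]|mm["yellow"]);print(row,"tube",t,"pad",p,"mids",np.mean(t),np.mean(p))
```

```text
[446.  360.8 132.   35.3  10.3]
[446.1 360.  131.1  35.   10.3]
[446.8 356.8 147.   54.2  13.4]
292 tube [np.int64(229), np.int64(249)] pad [np.int64(224), np.int64(256)] mids 239.0 240.0
300 tube [np.int64(231), np.int64(250)] pad [np.int64(226), np.int64(258)] mids 240.5 242.0
310 tube [np.int64(233), np.int64(252)] pad [np.int64(228), np.int64(260)] mids 242.5 244.0
320 tube [np.int64(236), np.int64(254)] pad [np.int64(230), np.int64(262)] mids 245.0 246.0
330 tube [np.int64(239), np.int64(256)] pad [np.int64(233), np.int64(265)] mids 247.5 249.0
340 tube [np.int64(241), np.int64(257)] pad [np.int64(235), np.int64(267)] mids 249.0 251.0
350 tube [np.int64(244), np.int64(258)] pad [np.int64(237), np.int64(269)] mids 251.0 253.0
358 tube [np.int64(247), np.int64(258)] pad [np.int64(239), np.int64(271)] mids 252.5 255.0
```

Tube sits within about 1 mm and 1° of its silhouette, so I'll accept it. Pen next.

arm_command(targets=[[3, -101, 20, 0, 0.5], [3, -101, 20, 0, 0.5], [3, -101, 20, 0, 0.5], [3, -101, 50, 0, 0.5], [3, -101, 50, 0, 0.5]])

```text
t: 6.5
eef_pos: [441.8, 19.7, 38.0]
tcp_rot: [3.141, -0.004, -3.116]
ft_force: [-0.4, 0.3, -0.0]
opening: 0.499
grip_force: 0.0
```

Run:
```python
from h import *
plan(442.2,16.4,4,1.6)
```

```text
t 6.5 pos [441.8  19.7  38. ] yaw -178.5 open 0.499 -> shift [-0.4 -3.3 33.9] roll -0.1
```

arm_command(targets=[[0, 0, 20, 0, 0.5], [0, 0, 36, 0, 0.4], [0, 0, 36, 0, 0.2], [0, 0, 36, 0, 0], [0, 0, 36, 0, 0]])

```text
t: 7.0
eef_pos: [443.1, 19.4, 4.7]
tcp_rot: [-3.142, 0.001, -3.115]
ft_force: [0.4, -0.2, 0.5]
opening: 0.221
grip_force: 0.0
```

arm_command(targets=[[0, 0, 0, 0, 0], [0, 0, 0, 0, 0], [0, 0, 0, 0, 0], [0, 0, 0, 0, 0], [0, 0, 0, 0, 0]])

```text
t: 7.5
eef_pos: [443.1, 19.2, 4.7]
tcp_rot: [3.142, 0.002, -3.116]
ft_force: [-0.5, 5.2, 8.8]
opening: 0.16
grip_force: 30.0
```

arm_command(targets=[[0, 0, 0, 0, 0], [0, 0, -10, 0, 0], [0, 0, -40, 0, 0], [0, 0, -60, 0, 0], [0, 0, -60, 0, 0]])

```text
t: 8.0
eef_pos: [443.7, 18.8, 66.4]
tcp_rot: [-3.141, 0.004, -3.116]
ft_force: [1.2, -0.3, -0.5]
opening: 0.16
grip_force: 30.0
```

Run:
```python
from h import *
plan(597.5,134,65,5.2)
```

```text
t 8.0 pos [443.7  18.8  66.4] yaw -178.5 open 0.16 -> shift [-156.7  111.2    2. ] roll -3.7
```

arm_command(targets=[[-157, 111, 0, -3.7, 0], [-157, 111, 0, -3.7, 0], [-157, 111, 0, -3.7, 0], [-157, 111, 0, -3.7, 0], [-157, 111, 0, -3.7, 0]])

```text
t: 8.5
eef_pos: [599.9, 136.5, 63.1]
tcp_rot: [3.141, 0.003, -3.05]
ft_force: [-0.5, 0.2, -0.0]
opening: 0.165
grip_force: 30.0
```

arm_command(targets=[[0, 0, 20, 0, 0], [0, 0, 30, 0, 0], [0, 0, 30, 0, 0], [0, 0, 30, 0, 0], [0, 0, 30, 0, 0]])

```text
t: 9.0
eef_pos: [597.1, 133.7, 34.4]
tcp_rot: [3.142, 0.001, -3.052]
ft_force: [0.4, -0.4, 0.5]
opening: 0.161
grip_force: 30.0
```

Run:
```python
from h import *
plan(598,134,9,5.2)
r=cam("scene");cv2.imwrite("pics/s3.png",cv2.resize(r["frame"][210:330,330:480],None,fx=4,fy=4)[:,:,::-1])
```

```text
t 9.0 pos [597.1 133.7  34.4] yaw -174.9 open 0.161 -> shift [-1.   0.3 25.4] roll -0.1
```

View pics/s3.png

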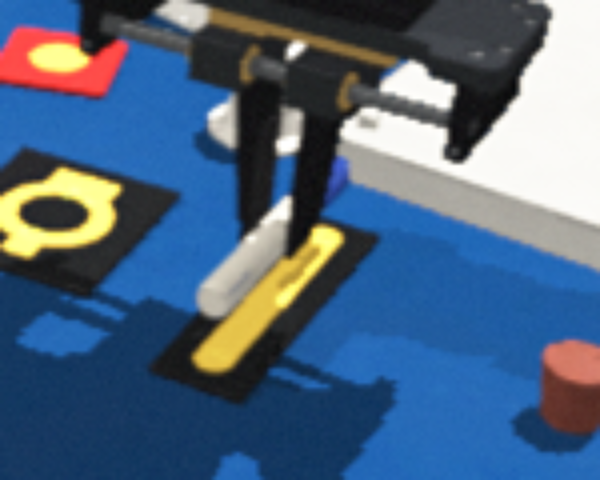

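Pen is flat over its pad. I'll lower and release.

arm_command(targets=[[-1, 0, 20, 0, 0], [-1, 0, 25.5, 0, 0], [-1, 0, 25.5, 0, 0], [-1, 0, 25.5, 0, 0.2], [-1, 0, 25.5, 0, 0.3]])

```text
t: 9.55
eef_pos: [597.9, 134.0, 8.7]
tcp_rot: [3.141, 0.001, -3.052]
ft_force: [0.0, -0.5, 1.0]
opening: 0.24
grip_force: 0.0
```

arm_command(targets=[[0, 0, 0, 0, 0.35], [0, 0, 0, 0, 0.35], [0, 0, 0, 0, 0.35], [0, 0, -40, 0, 0.4], [0, 0, -90, 0, 0.6]])

```text
t: 10.05
eef_pos: [596.7, 133.8, 97.4]
tcp_rot: [-3.142, -0.005, -3.052]
ft_force: [1.2, -0.4, -0.1]
opening: 0.437
grip_force: 0.0
```

Run:
```python
from h import *
plan(498.5,486.2,100,18)
```

```text
t 10.05 pos [596.7 133.8  97.4] yaw -174.8 open 0.437 -> shift [ 66.1 359.8  -2.3] roll -12.8
```

arm_command(targets=[[40, 230, 0, -12.8, 1], [40, 230, 0, -12.8, 1], [40, 230, 0, -12.8, 1], [40, 230, 0, -12.8, 1], [40, 230, 0, -12.8, 1]])

```text
t: 10.55
eef_pos: [536.0, 362.3, 98.4]
tcp_rot: [3.141, 0.0, -2.827]
ft_force: [0.3, -0.6, -0.2]
opening: 0.846
grip_force: 0.0
```

Run:
```python
from h import *
plan(498.5,486.2,60,18)
r=cam("scene");c=r["frame"][205:265,180:255]
cv2.imwrite("pics/s4.png",cv2.resize(c,None,fx=7,fy=7,interpolation=cv2.INTER_CUBIC)[:,:,::-1])
r=cam("top");im=r["frame"].astype(int);m=(im.max(2)>0)&((im.min(2)>110)|((im[...,2]>im[...,0]+40)&(im[...,0]<140)&(im[...,2]>150)))
k=masks(r["frame"]);b=(355,188,400,284)
print("penpad",blob(r,k["yellow"]|k["black"]|m,b,4),"pen",blob(r,m,b,12))
for row in (200,210,220,230,240,250,260,270):
    q=np.flatnonzero(m[row,355:400])+355;print(row,q.min(),q.max(),r["frame"][row,358:396,0].tolist() if row in(210,) else "")
```

```text
t 10.55 pos [536.  362.3  98.4] yaw -162.0 open 0.846 -> shift [ -2.7 129.4  38.5] roll 0.0
penpad [596.9 134.7 146.7  38.2   5.2] pen [559.3 135.8  91.2  75.5  -0.7]
200 372 378 
210 373 379 [0, 1, 1, 4, 24, 40, 53, 54, 55, 56, 64, 80, 84, 68, 46, 39, 41, 44, 46, 47, 47, 45, 47, 51, 53, 55, 53, 48, 35, 14, 5, 0, 1, 2, 1, 0, 0, 0]
220 375 379 
230 373 391 
240 355 399 
250 355 399 
260 355 399 
270 355 399
```

View pics/s4.png

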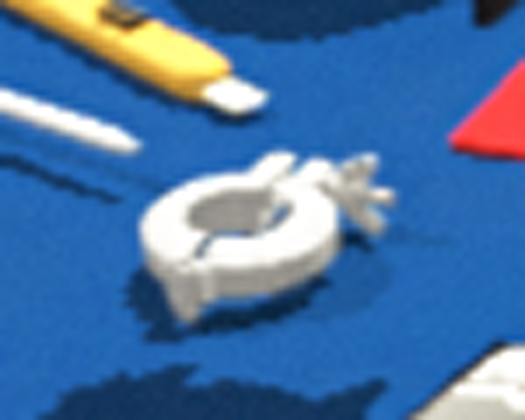

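arm_command(targets=[[-2.5, 129, 20, 0, 0.8], [-2.5, 129, 20, 0, 0.8], [-2.5, 129, 20, 0, 0.8], [-2.5, 129, 38, 0, 0.8], [-2.5, 129, 38, 0, 0.8]])

```text
t: 11.15
eef_pos: [498.9, 482.3, 58.1]
tcp_rot: [-3.14, -0.003, -2.827]
ft_force: [-0.2, -0.2, -0.9]
opening: 0.801
grip_force: 0.0
```

arm_command(targets=[[0, 0, 0, 0, 0.8], [0, 0, 30, 0, 0.8], [0, 0, 56, 0, 0.8], [0, 0, 56, 0, 0.8], [0, 0, 56, 0, 0.8]])

```text
t: 11.65
eef_pos: [500.8, 482.4, 5.4]
tcp_rot: [3.141, 0.001, -2.829]
ft_force: [0.2, 0.0, 0.1]
opening: 0.799
grip_force: 0.0
```

Run:
```python
from h import *
plan(498.5,486.2,4,18)
r=cam("scene");c=r["frame"][180:280,150:280]
cv2.imwrite("pics/s5.png",cv2.resize(c,None,fx=5,fy=5,interpolation=cv2.INTER_CUBIC)[:,:,::-1])
```

```text
t 11.65 pos [500.8 482.4   5.4] yaw -162.1 open 0.799 -> shift [1.  4.3 1.4] roll -0.1
```

View pics/s5.png

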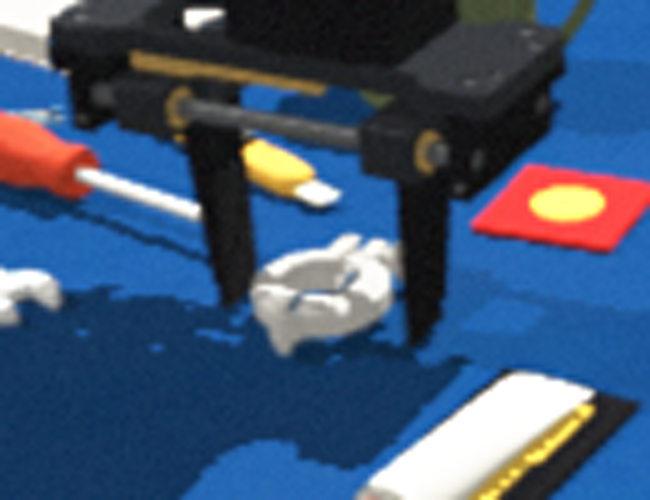

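The fingers are either side of the clamp. I'll shift 4 mm and close.

arm_command(targets=[[1, 4, 1, 0, 0.8], [1, 4, 1, 0, 0.8], [1, 4, 1, 0, 0.5], [1, 4, 1, 0, 0.3], [1, 4, 1, 0, 0]])

```text
t: 12.2
eef_pos: [497.8, 486.5, 3.5]
tcp_rot: [3.141, 0.0, -2.828]
ft_force: [-1.1, 1.5, -0.1]
opening: 0.602
grip_force: 0.0
```

arm_command(targets=[[0, 0, 0, 0, 0], [0, 0, 0, 0, 0], [0, 0, 0, 0, 0], [0, 0, 0, 0, 0], [0, 0, 0, 0, 0]])

```text
t: 12.7
eef_pos: [497.8, 486.4, 3.3]
tcp_rot: [3.142, 0.0, -2.828]
ft_force: [-1.0, 0.2, 1.8]
opening: 0.527
grip_force: 29.9
```

arm_command(targets=[[0, 0, -10, 0, 0], [0, 0, -40, 0, 0], [0, 0, -70, 0, 0], [0, 0, -70, 0, 0], [0, 0, -70, 0, 0]])

```text
t: 13.2
eef_pos: [497.8, 486.5, 74.0]
tcp_rot: [3.141, 0.001, -2.828]
ft_force: [0.2, 0.1, -1.7]
opening: 0.53
grip_force: 29.9
```

Run:
```python
from h import *
plan(593.2,245.5,75,8)
```

```text
t 13.2 pos [497.8 486.5  74. ] yaw -162.0 open 0.53 -> shift [ -16.5 -258.7   -1.1] roll 10.0
```

arm_command(targets=[[-14, -225, 0, 10, 0], [-14, -225, 0, 10, 0], [-14, -225, 0, 10, 0], [-14, -225, 0, 10, 0], [-14, -225, 0, 10, 0]])

```text
t: 13.7
eef_pos: [580.9, 273.0, 72.0]
tcp_rot: [-3.141, -0.002, -3.005]
ft_force: [-0.1, 1.3, -1.4]
opening: 0.531
grip_force: 29.9
```

arm_command(targets=[[0, 0, 0, 0, 0], [0, 0, 0, 0, 0], [0, 0, 0, 0, 0]])

```text
t: 14.0
eef_pos: [579.7, 277.6, 72.6]
tcp_rot: [-3.142, -0.001, -3.002]
ft_force: [-0.6, 0.4, -1.6]
opening: 0.534
grip_force: 29.9
```

Run:
```python
from h import *
plan(592.5,245.5,35,8)
```

```text
t 14.0 pos [579.7 277.6  72.6] yaw -172.0 open 0.534 -> shift [ -8.2 -33.5  37.6] roll 0.0
```

arm_command(targets=[[-8, -33.5, 10, 0, 0], [-8, -33.5, 37, 0, 0], [-8, -33.5, 37, 0, 0], [-8, -33.5, 37, 0, 0], [-8, -33.5, 37, 0, 0]])

```text
t: 14.5
eef_pos: [593.0, 245.8, 37.2]
tcp_rot: [3.141, 0.001, -3.001]
ft_force: [0.2, 0.5, -1.9]
opening: 0.532
grip_force: 29.9
```

Run:
```python
from h import *
plan(592.5,245.5,8,8)
```

```text
t 14.5 pos [593.  245.8  37.2] yaw -172.0 open 0.532 -> shift [ 0.6 -0.2 29.2] roll 0.0
```

arm_command(targets=[[0.5, 0, 20, 0, 0], [0.5, 0, 29, 0, 0], [0.5, 0, 29, 0, 0], [0.5, 0, 29, 0, 0.58], [0.5, 0, 29, 0, 0.62]])

```text
t: 15.0
eef_pos: [592.8, 244.8, 7.9]
tcp_rot: [3.141, 0.001, -3.003]
ft_force: [-0.2, 0.2, -0.1]
opening: 0.605
grip_force: 0.0
```

arm_command(targets=[[0, 0, 0, 0, 0.7], [0, 0, 0, 0, 0.7], [0, 0, 0, 0, 0.75], [0, 0, -40, 0, 0.75], [0, 0, -90, 0, 0.75]])

```text
t: 15.5
eef_pos: [591.4, 244.1, 96.3]
tcp_rot: [-3.141, -0.005, -3.003]
ft_force: [0.3, 0.9, 0.7]
opening: 0.748
grip_force: 0.0
```

Run:
```python
from h import *
plan(602.7,1,90,8)
```

```text
t 15.5 pos [591.4 244.1  96.3] yaw -172.1 open 0.748 -> shift [  22.4 -242.4    6.6] roll -0.1
```

arm_command(targets=[[22, -232, 0, 0, 0.6], [22, -232, 0, 0, 0.6], [22, -232, 0, 0, 0.6], [22, -232, 0, 0, 0.6], [22, -232, 0, 0, 0.6]])

```text
t: 16.0
eef_pos: [602.7, 8.7, 97.5]
tcp_rot: [-3.141, 0.0, -3.004]
ft_force: [-0.1, 1.0, 0.1]
opening: 0.602
grip_force: 0.0
```

arm_command(targets=[[0, 0, 0, 0, 0.6], [0, 0, 0, 0, 0.6], [0, 0, 0, 0, 0.6]])

```text
t: 16.3
eef_pos: [602.7, 12.7, 97.2]
tcp_rot: [3.141, -0.0, -3.002]
ft_force: [-0.5, -0.1, 1.1]
opening: 0.602
grip_force: 0.0
```

Run:
```python
from h import *
plan(602.7,1,12,8)
r=cam("top");cv2.imwrite("pics/t3.png",cv2.resize(r["frame"][182:290,280:410],None,fx=5,fy=5,interpolation=cv2.INTER_CUBIC)[:,:,::-1])
```

```text
t 16.3 pos [602.7  12.7  97.2] yaw -172.0 open 0.602 -> shift [  1.6 -11.6  85.2] roll -0.0
```

View pics/t3.png

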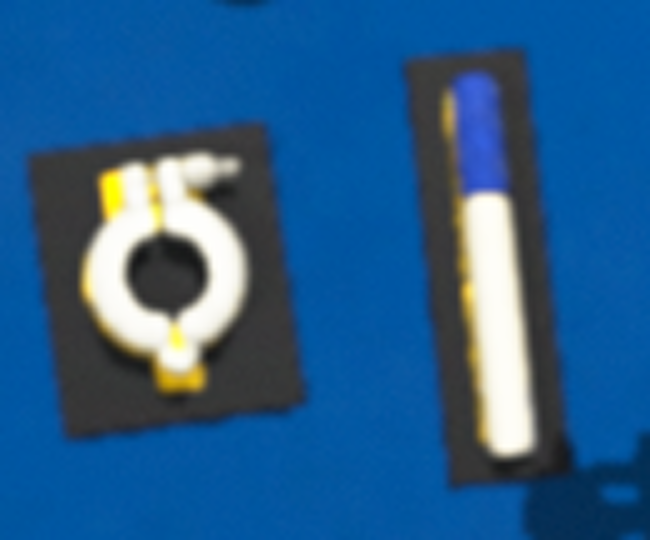

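Clamp and pen lie within about 1 mm and 1° of their pads: clamp ring (167,272) against pad centre (166,281) before parallax, and pen centre (493,264) against (488,268). Stopper next.

arm_command(targets=[[1.5, -11.5, 50, 0, 0.6], [1.5, -11.5, 50, 0, 0.6], [1.5, -11.5, 80, 0, 0.6], [1.5, -11.5, 92.5, 0, 0.6], [1.5, -11.5, 92.5, 0, 0.6]])

```text
t: 16.85
eef_pos: [602.3, 1.0, 4.1]
tcp_rot: [3.141, -0.003, -3.002]
ft_force: [0.7, -0.2, 1.2]
opening: 0.599
grip_force: 0.0
```

Run:
```python
from h import *
plan(602.7,1,4,8)
r=cam("scene");cv2.imwrite("pics/s6.png",cv2.resize(r["frame"][230:350,410:540],None,fx=4,fy=4)[:,:,::-1])
```

```text
t 16.85 pos [602.3   1.    4.1] yaw -172.0 open 0.599 -> shift [-0.4 -0.   0.1] roll 0.0
```

View pics/s6.png

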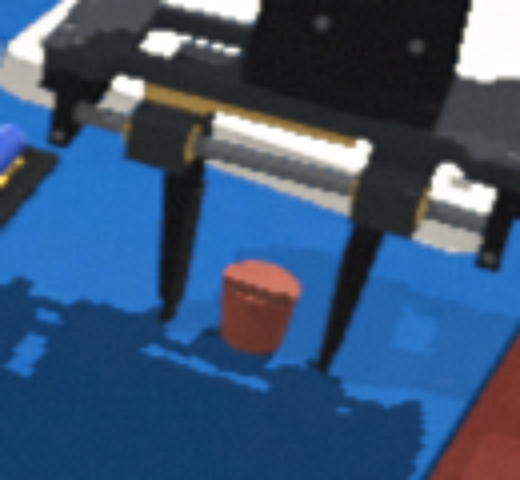

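The stopper is centred between the fingers, so I'll close and lift.

arm_command(targets=[[0, 0, 0, 0, 0.4], [0, 0, 0, 0, 0.3], [0, 0, 0, 0, 0], [0, 0, 0, 0, 0], [0, 0, 0, 0, 0]])

```text
t: 17.4
eef_pos: [603.1, 0.2, 5.2]
tcp_rot: [3.142, 0.001, -3.003]
ft_force: [0.6, 1.3, 3.7]
opening: 0.29
grip_force: 30.0
```

arm_command(targets=[[0, 0, 0, 0, 0], [0, 0, 0, 0, 0], [0, 0, 0, 0, 0], [0, 0, -20, 0, 0], [0, 0, -60, 0, 0]])

```text
t: 17.9
eef_pos: [601.4, 0.2, 62.9]
tcp_rot: [3.14, -0.005, -3.003]
ft_force: [0.9, 0.2, 0.4]
opening: 0.286
grip_force: 30.0
```

arm_command(targets=[[0, 0, -40, 0, 0], [0, 0, -40, 0, 0], [0, 0, -40, 0, 0]])

```text
t: 18.2
eef_pos: [603.0, 0.1, 105.2]
tcp_rot: [-3.141, 0.001, -3.003]
ft_force: [0.5, 0.7, -0.6]
opening: 0.292
grip_force: 30.0
```

Run:
```python
from h import *
plan(607.3,347.1,95,15)
```

```text
t 18.2 pos [6.030e+02 1.000e-01 1.052e+02] yaw -172.0 open 0.292 -> shift [-52.3 343.1  10.2] roll -7.0
```

arm_command(targets=[[-34, 220, 0, 0, 0], [-34, 220, 0, 0, 0], [-34, 220, 0, 0, 0], [-34, 220, 0, 0, 0], [-34, 220, 0, 0, 0]])

```text
t: 18.7
eef_pos: [604.9, 226.3, 102.7]
tcp_rot: [3.141, -0.003, -3.0]
ft_force: [-0.1, -0.1, -0.2]
opening: 0.291
grip_force: 30.0
```

arm_command(targets=[[-18, 123, 5, 0, 0], [-18, 123, 5, 0, 0], [-18, 123, 5, 0, 0], [-18, 123, 5, 0, 0], [-18, 123, 5, 0, 0]])

```text
t: 19.2
eef_pos: [606.1, 346.8, 97.8]
tcp_rot: [-3.141, -0.003, -3.002]
ft_force: [0.3, -0.9, 0.8]
opening: 0.29
grip_force: 30.0
```

arm_command(targets=[[0, 0, 30, 0, 0], [0, 0, 60, 0, 0], [0, 0, 60, 0, 0], [0, 0, 60, 0, 0]])

```text
t: 19.6
eef_pos: [607.2, 345.8, 39.8]
tcp_rot: [-3.141, -0.001, -3.004]
ft_force: [0.2, 0.4, 0.2]
opening: 0.291
grip_force: 30.0
```

Run:
```python
from h import *
plan(607.3,347.1,9.2,8)
r=cam("scene");cv2.imwrite("pics/s7.png",cv2.resize(r["frame"][190:300,240:400],None,fx=4,fy=4)[:,:,::-1])
```

```text
t 19.6 pos [607.2 345.8  39.8] yaw -172.1 open 0.291 -> shift [-0.3  1.3 30.6] roll -0.1
```

View pics/s7.png

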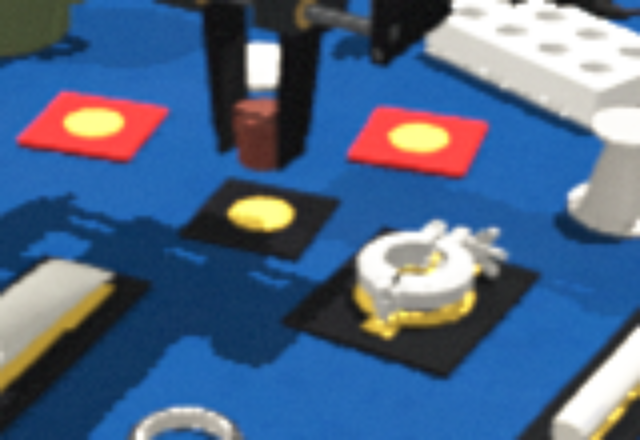

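Stopper is upright over its pad. I'll lower and release.

arm_command(targets=[[0, 1, 20, 0, 0], [0, 1, 31, 0, 0], [0, 1, 31, 0, 0], [0, 1, 31, 0, 0.33], [0, 1, 31, 0, 0.4]])

```text
t: 20.15
eef_pos: [607.2, 348.2, 9.7]
tcp_rot: [3.141, 0.001, -3.003]
ft_force: [0.5, -0.5, 0.7]
opening: 0.366
grip_force: 0.0
```

arm_command(targets=[[0, 0, 0, 0, 0.5], [0, 0, 0, 0, 0.5], [0, 0, 0, 0, 0.5], [0, 0, -40, 0, 0.5], [0, 0, -90, 0, 0.5]])

```text
t: 20.65
eef_pos: [605.7, 347.5, 97.6]
tcp_rot: [-3.14, -0.004, -3.003]
ft_force: [0.8, -0.5, 0.9]
opening: 0.503
grip_force: 0.0
```

arm_command(targets=[[20, 200, -60, 0, 0.5], [20, 200, -60, 0, 0.5], [20, 200, -60, 0, 0.5], [20, 200, -60, 0, 0.5], [20, 200, -60, 0, 0.5]])

```text
t: 21.15
eef_pos: [557.3, 548.3, 160.6]
tcp_rot: [3.139, 0.002, -2.999]
ft_force: [0.6, -0.6, 0.2]
opening: 0.501
grip_force: 0.0
```

Run:
```python
from h import *
r=cam("top");cv2.imwrite("pics/t4.png",cv2.resize(r["frame"][185:380,210:410],None,fx=3,fy=3,interpolation=cv2.INTER_CUBIC)[:,:,::-1])
k=masks(r["frame"]);print(blob(r,k["red"],(232,206,276,252),31), blob(r,k["yellow"]|k["black"]|k["red"],(228,204,280,256),4))
```

```text
[606.5 347.1  31.2  30.8  45.5] [607.  347.1  59.5  57.7  17.1]
```

View pics/t4.png

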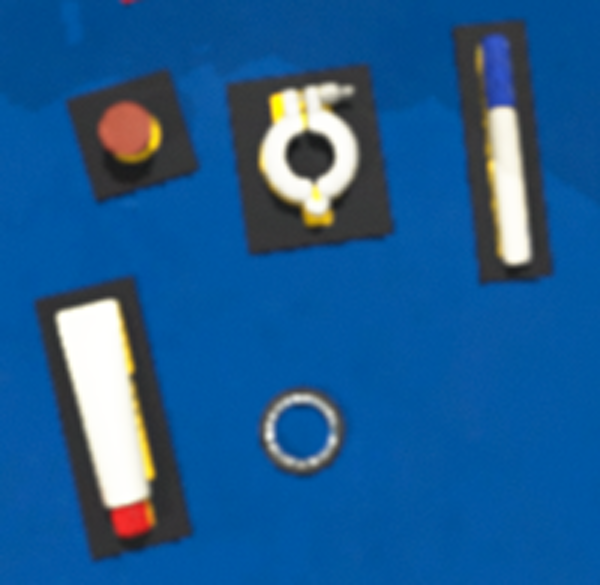

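All four are on their pads and the ring has not moved. Handing in.

```bash
python3 -c "
from cell import env
print(env.job_done())"
```

```text
the job is handed in; nothing more can be done
None
```

The grease tube, marker pen, ring clamp and rubber stopper are back on their own pads, each measured about 1 mm off centre or less and about 1° or less out of line. The stopper is upright, the centring ring is where it lay, and the job was handed in at about 21 s; the hand-in gave no verdict.

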